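# Key the mincer plate onto its pin and press it home

## Task

The head of the khoya mincer stands mouth up on the counter, its three-spoked plate sitting high in the mouth because the notch in its rim is not over the brass pin. With a fingertip, turn the plate until the notch meets the pin, then press it down until it is fully home, flush with the mouth of the head. Do not lift the plate, and leave the other things on the counter where they are.

Things in the scene. Friction and masses are not known exactly. Their poses are not given: they have to be found in the camera images.
- mouth (a point): Centre of the mouth of the mincer head, level with its rim, 200 mm above the counter; z up. The head is a silvery cast body, fixed, standing mouth up: bore 101 mm, outside 123 mm with a coarse thread. Inside, under the plate, lie a fixed four-bladed knife (top 10 mm below the rim) and a 12 mm stud on the axis (top 4 mm below the rim).
- throat (a point): Centre of the open end of the head's feed throat, a level tube 74 mm wide there, 105 mm above the counter. It sticks out to 126 mm from the head's axis, on the side opposite the pin.
- pin (a point): The brass key pin, fixed: a round bar 7 mm thick lying level and radially in a 10 mm slot of the rim, opposite the throat, with a dab of red paint on the rim either side; it shows from above and runs on under the plate to 45 mm from the axis. This point is on its centre line, 47.5 mm from the axis, 7 mm below the rim.
- plate_top (a point): Centre of the plate's top face. Dark steel disc 99 mm across, 10 mm thick, level in the mouth: hub 22 mm across, three spokes 10 mm wide, 120 degrees apart, rim 6 mm wide (radius 43.5 to 49.5 mm). It starts with its top 7 mm above the head's rim. It turns either way about the vertical axis (friction about 0.03 N m) and stays where left.
- window (a point): Centre, at the plate's top face, of one of three alike open windows between the spokes (this one is 60 degrees from the notch, counterclockwise from above), 27 mm from the axis; each runs from 11 to 43.5 mm radius. A fingertip fits in, 16 mm deep down to the knife, and can push a spoke sideways. The plate can also be dragged from on top with about 10 N of push.
- notch (a point): Notch in the plate's rim, 10 mm wide, 6 mm deep, right through the thickness, at the outer end of the one spoke that has a dab of red paint on top. This point is its middle, 47.5 mm from the axis, half-way through the thickness. Keyed, it lies over the pin. It starts 34 to 180 degrees away from the pin, on either side.
- plate (a joint): How far the plate is pressed down, m: 0 at the start (high), 0.007 fully home, its top flush with the head's rim; negative is lifted. Snug in the bore: it does not drop by itself, goes down for about 3 to 7 N and stays down, and passes the pin only with the notch over it to within about 3 mm (the round pin then guides it in).
- ring_nut: Loose cast ring nut of the head, silvery, 142 mm across (161 over its four lugs), 36 mm high, lying on the counter beside the head; origin at the centre of its underside. To be left alone.
- spare_plate: Loose spare plate, dark steel disc 99 mm across, 10 mm thick, with many small drilled holes, lying flat on the counter beside the head; origin at the centre of its underside. To be left alone.
- stomper: Wooden feed stomper, 64 mm across and 202 mm high, standing upright on the counter; origin at the centre of its underside. To be left alone.
- peda_bowl: Small steel bowl of round sweets, 104 mm across, 45 mm high; origin at the centre of its underside. To be left alone.
- sweet_box: Closed red carton with a gold band, 152 x 112 x 47 mm; origin at the centre of its underside. To be left alone.
- brush: Cleaning brush 200 mm long lying along its own x axis; origin underneath, near its middle. To be left alone.

How it is judged (in metres and radians):
At the end, for the whole second after the job is handed in: The plate is fully home: pressed down to within 1.5 mm of flush with the mouth, its notch over the pin (within 4 mm), and at rest (value of joint plate above 0.0055 m and horizontal distance between notch and pin below 0.004 m and velocity of joint plate below 0.002 m/s); the robot touches nothing.
It fails at once if the plate is lifted out of the mouth (more than 4 mm above where it started) (value of joint plate below -0.004 m).
It fails at once if the ring nut or the spare plate is moved (more than 15 mm) (distance of any of ring_nut, spare_plate from where it was at the start of the episode above 0.015 m).
It fails at once if the wooden stomper is moved (more than 15 mm) or knocked over (distance of stomper from where it was at the start of the episode above 0.015 m or angle between stomper's own z axis and vertical above 0.35 rad).
It fails at once if the bowl of sweets, the sweet box or the brush is moved (more than 15 mm) (distance of any of peda_bowl, sweet_box, brush from where it was at the start of the episode above 0.015 m).
It also fails if it takes over 67 s, if anything falls off the work surface, if the arm or the gripper's body presses on something with over 40 N, if the wrist force passes 120 N, or if a joint passes its speed limit or range.

## Robot

A 6-joint arm with a two-finger parallel gripper is mounted at the origin on the work surface. World frame = base frame: x ahead of the robot, y to its left, z up, the work surface at z = 0. Lengths are in m, angles in degrees, forces in N, time in s.
With the tool pointing down it reaches from about 0.35 to 0.8 m from the base axis. Payload 7.3 kg.
Tool frame: the origin (TCP) lies on the mounting face of the last link; the fingertips stand 173 mm ahead of it and the grasp point (between the pads) lies 155 mm ahead of it (bot.grip_point_offset is the x of the grasp point in the tool frame, in m); x points along the fingers, y is the direction in which the jaws open and shut, and the axes are right-handed (so a half turn about x gives the same grasp; the last joint's range is limited). The gripper opens to 85 mm and grips with 20 to 120 N. Pads are 22 mm wide; open, the fingers measure 114 mm over their backs; the gripper's body (76 mm by 85 mm) begins 54 mm behind the grasp point. The pads swing forward as they close: fully open they stand 13 mm farther back than shut.
Start: joints at [-74.656, 19.595, 87.324, -0, 73.075, -8.365], TCP at [0.211, -0.481, 0.405] pointing down, gripper open.
Joint ranges: [-145.02, 145.02], [-44.19, 115.74], [2.07, 154.8], [-57.11, 237.11], [16.16, 152.29], [-177.93, 177.93]. Speed limits (degrees/s): [147.25, 147.25, 180, 180, 180, 180].

## Interface

Orientations are given as a 3x3 rotation matrix whose columns are the frame's x, y, z axes.
In Python, from workcell import bot gives the robot as it stands. The module is installed in compiled form; this text tells all that it offers.
- The arm moves only by the tool move_arm, never from a script. Its argument "commands" is a list of rows, each an object with "xyz": the shift along the world's x, y, z in mm, a list of three; "delta_rot": the turn, a rotation vector about the world's x, y, z in rad, a list of three. In form: [{"xyz": [tx, ty, tz], "delta_rot": [ax, ay, az]}, ...]. A call has 1 to 12 rows; each row is the pose to reach, as a shift and turn from the pose commanded when the call began; what a row does not reach only later rows make up. A row lasts 1/10 s, in which the tool goes at most 50 mm and 8.59 degrees, less where a joint would pass 70% of its speed; a pose out of reach is approached as far as the arm can. A call with a gripper value outside its range is refused whole. "fingers" is the closure, from 0 (fully open) to 1 (shut), set as the call begins (left out, the last holds). The fingers move at their own pace and stop on an object; the grip force is fixed at half the most. Time passes only in rows, so rows that repeat a pose let the fingers close. It gives the time, the measured TCP pose, the force and the opening at its end, in the units of the state.
- bot.sense(): the state, without advancing time (a new reading comes with each control period).
- bot.grab_frame(name): name is "scene" or "top" or "wrist"; returns the picture (420x560x3 uint8, blue, green, red); there is no depth.
- bot.camera_info(name): a dict with "K" (3x3 intrinsics, pixels), "k1" (the pictures are not rectified: a ray, as slopes to the right and down, at radius r is drawn at 1 + k1 r^2 times it, then the intrinsics apply), "R" (3x3) and "t" (3): a world point X has camera coordinates R X + t; the wrist camera has in their place "T_tool_cam" (4x4, takes a point from camera to tool coordinates, whose origin is the TCP and whose axes are the tool frame's). Camera axes: x right, y down, z forward; pixel columns grow to the right and rows downward; lengths in m; the calibration is good to about 2 mm. A picture is of the moment at which its call begins: read the wrist's pose just before it. camera_info takes no time and is no camera call.
- bot.hand_in(): hands the job in, once; it reports no verdict.
Trained networks look in the newest picture that a camera, given by its name, has taken for a name from the list of things; names that differ only in an ending like _2 or _b are one class to them, and where a whole thing is asked for, a point or a joint stands for the part that bears it (a point fixed in the world has none). Each returns a list of dicts, best first, with "p" (0 to 1); they miss things now and then, are a little off and sometimes report something else, mostly with a low value. They report only what shows in the picture. A call takes as long as a camera call.
- bot.spot_in(label, camera): "rect" ([left, top, right, bottom] in pixels, round what is visible of it).
- bot.mark_of(label, camera): "point" ([column, row] in pixels: a listed point, or the origin of a listed thing).
The state is a dict: "time_s": time; "joint_positions": joint angles; "qd": joint speeds; "joint_efforts": joint torques, N m; "ee_pos": TCP position; "tool_rot": TCP orientation; "force": force on the tool from outside, world axes, zero at the start; "ft_torque": the same for the moment, N m; "finger_gap": opening from 0.0 (shut) to 1.0 (fully open).
Only numpy, scipy, OpenCV 4.12 (cv2) and the standard library are available. Lean on these libraries where they do the work, as an engineer would, in place of code of your own. Each camera call takes 0.05 s, during which the arm holds its last target.

## Working session

There is one attempt and no reset: what is moved stays moved. The work goes in short steps, Python scripts to look and compute and a tool call to move; the robot and the scene stay as the last step left them, time stands still between calls to the robot, and variables do not carry over. Pictures are saved under pics/ and viewed, and the job is handed in when it is done.

Besides the shell and the picture viewer there is one more tool, called after ">>>" as name(argument=value, ...), one argument or row to a line, values as JSON. move_arm: Moves the arm, as the interface text tells. Its arguments: {"type":"object","properties":{"commands":{"type":"array","items":{"type":"object","properties":{"xyz":{"type":"array","items":{"type":"number"}},"delta_rot":{"type":"array","items":{"type":"number"}}}}},"fingers":{"type":"number"}},"required":["commands"]}

```bash
mkdir -p pics; cat > h.py <<'E'
import numpy as np,cv2
from workcell import bot
def und(cam,px):
    c=cam;K=np.array(c["K"]);d=np.array([(px[0]-K[0,2])/K[0,0],(px[1]-K[1,2])/K[1,1]])
    u=d.copy()
    for _ in range(30): u=d/(1+c["k1"]*(u@u))
    return np.array([u[0],u[1],1.])
def ray(name,px,s=None):
    c=bot.camera_info(name);v=und(c,px)
    if name=="wrist":
        T=np.array(c["T_tool_cam"]);R=np.array(s["tool_rot"]);p=np.array(s["ee_pos"])
        return p+R@T[:3,3],R@T[:3,:3]@v
    R=np.array(c["R"]);t=np.array(c["t"]);return -R.T@t,R.T@v
def atz(name,px,z,s=None):
    o,d=ray(name,px,s);return o+d*(z-o[2])/d[2]
def proj(name,X,s=None):
    c=bot.camera_info(name);X=np.array(X,float)
    if name=="wrist":
        T=np.array(c["T_tool_cam"]);R=np.array(s["tool_rot"]);p=np.array(s["ee_pos"])
        q=T[:3,:3].T@(R.T@(X-p)-T[:3,3])
    else: q=np.array(c["R"])@X+np.array(c["t"])
    u=q[:2]/q[2];u=u*(1+c["k1"]*(u@u));K=np.array(c["K"])
    return K[:2,:2]@u+K[:2,2]
E
python3 - <<'E'
from h import *
s=bot.sense();print(s)
for n in("scene","top","wrist"):
    f=bot.grab_frame(n);cv2.imwrite(f"pics/{n}0.png",f)
    print(n,bot.camera_info(n))
for n in("top","scene"):
    for l,z in(("mouth",.2),("throat",.105),("pin",.193),("plate_top",.207),("window",.207),("notch",.202),("stomper",0),("ring_nut",0),("spare_plate",0),("peda_bowl",0),("sweet_box",0),("brush",0)):
        m=bot.mark_of(l,n)
        for q in m[:2]: print(n,l,round(q["p"],2),np.round(q["point"],1),atz(n,q["point"],z).round(4))
E
```

```text
{'time_s': 0.0, 'joint_positions': array([-7.46554255e+01,  1.96340632e+01,  8.73779704e+01, -1.47084596e-03,
        7.30763095e+01, -8.36518606e+00]), 'qd': array([-0.02094649,  0.05072419, -0.0277173 , -0.01727927,  0.08868108,
        0.01407216]), 'joint_efforts': array([-5.54523331e-05, -4.33683014e+01, -2.46007812e+01, -3.85206267e-04,
        7.89812155e-03, -2.99588305e-05]), 'ee_pos': array([ 0.21108107, -0.48053147,  0.40404276]), 'tool_rot': array([[-4.31700739e-04,  4.02110287e-01, -9.15591137e-01],
       [ 1.48041358e-03, -9.15589962e-01, -4.02110469e-01],
       [-9.99998811e-01, -1.52904494e-03, -2.00028665e-04]]), 'force': array([ 0.20531525, -0.31752075, -0.0358236 ]), 'ft_torque': array([-0.01713464, -0.01856963,  0.02266439]), 'finger_gap': 0.9999665818892616}
scene {'K': array([[410.74179292,   0.        , 280.82074968],
       [  0.        , 410.74179292, 210.72491496],
       [  0.        ,   0.        ,   1.        ]]), 'k1': -0.07563574236460976, 'R': array([[ 0.76697382,  0.64149484,  0.015347  ],
       [ 0.54961393, -0.64440108, -0.53166886],
       [-0.3
[... 2338 characters left out ...]
ene plate_top 0.59 [276.2 216.5] [ 0.5317 -0.0772  0.207 ]
scene window 0.58 [277.8 224. ] [ 0.5524 -0.0941  0.207 ]
scene notch 0.66 [264.8 225.4] [ 0.5239 -0.1209  0.202 ]
scene stomper 0.79 [200.7 308. ] [ 0.4887 -0.3972  0.    ]
scene stomper 0.22 [286.3 265.8] [ 0.6029 -0.1068  0.    ]
scene ring_nut 0.63 [309.1 223.2] [0.5593 0.0748 0.    ]
scene ring_nut 0.24 [317.2 142.6] [0.3502 0.3988 0.    ]
scene spare_plate 0.91 [233.7 243.3] [ 0.4093 -0.1594  0.    ]
scene spare_plate 0.2 [276.6 217.3] [0.4546 0.0181 0.    ]
scene sweet_box 0.67 [319.8 143.4] [0.3609 0.4023 0.    ]
scene sweet_box 0.26 [275.1 218.3] [0.4532 0.0113 0.    ]
scene brush 0.61 [238.8 349.6] [ 0.6701 -0.4144  0.    ]
```

```bash
python3 - <<'E'
import cv2
t=cv2.imread("pics/top0.png")[150:290,220:420]; cv2.imwrite("pics/topc.png",cv2.resize(t,None,fx=4,fy=4,interpolation=cv2.INTER_CUBIC))
t=cv2.imread("pics/scene0.png")[170:320,180:360]; cv2.imwrite("pics/scc.png",cv2.resize(t,None,fx=4,fy=4,interpolation=cv2.INTER_CUBIC))
E
```

```text
(no output)
```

View pics/topc.png

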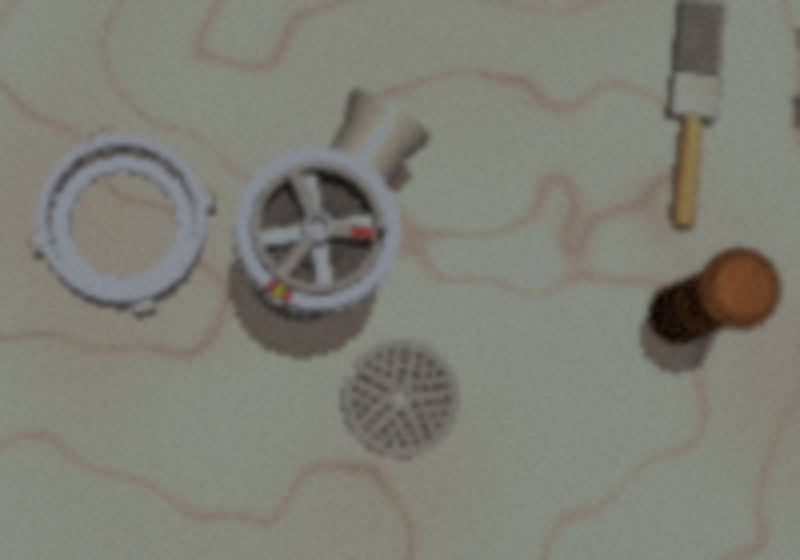

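View pics/scc.png

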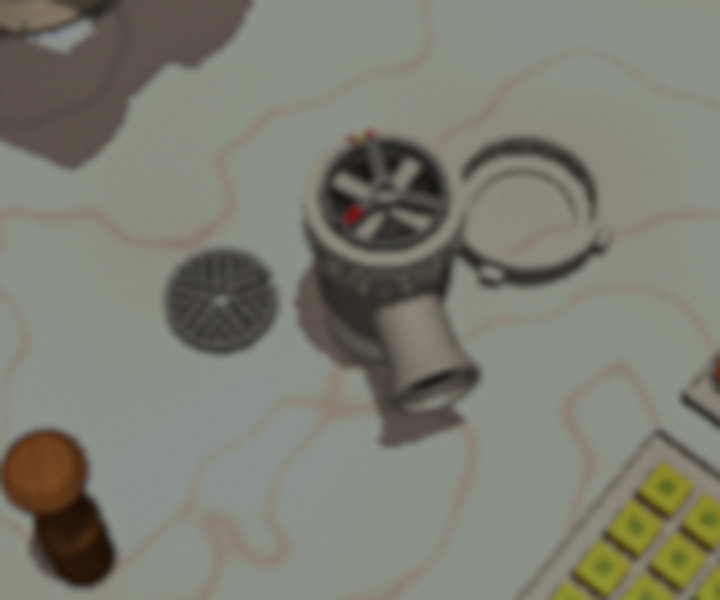

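View pics/top0.png

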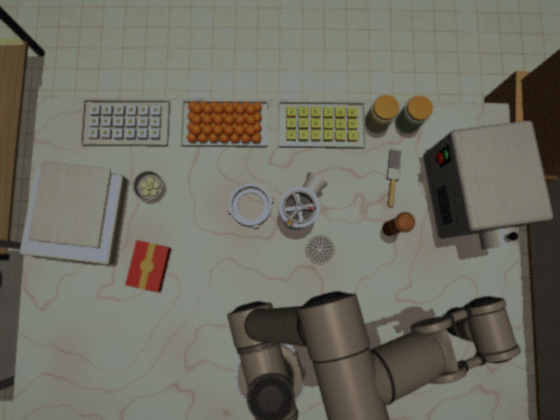

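Pin is at about 150° from the axis and the notch at about −92°, so the plate has to turn clockwise by about 119°. Next I'll move above the mouth for a close look.

>>> move_arm(
  commands=[
    {"xyz": [0, 0, 50], "delta_rot": [0, 0, 0]},
    {"xyz": [20, 25, 75], "delta_rot": [0, 0, 0]},
    {"xyz": [50, 62, 75], "delta_rot": [0, 0, 0]},
    {"xyz": [80, 100, 75], "delta_rot": [0, 0, 0]},
    {"xyz": [110, 137, 75], "delta_rot": [0, 0, 0]},
    {"xyz": [140, 175, 75], "delta_rot": [0, 0, 0]},
    {"xyz": [170, 212, 75], "delta_rot": [0, 0, 0]},
    {"xyz": [200, 250, 75], "delta_rot": [0, 0, 0]},
    {"xyz": [230, 287, 75], "delta_rot": [0, 0, 0]},
    {"xyz": [260, 324, 75], "delta_rot": [0, 0, 0]},
    {"xyz": [290, 361, 75], "delta_rot": [0, 0, 0]},
    {"xyz": [317, 397, 75], "delta_rot": [0, 0, 0]},
  ],
  fingers=1,
)

```text
time_s: 2.55
ee_pos: [0.5291, -0.0817, 0.4798]
tool_rot: [[0.0, 0.402, -0.915], [-0.0, -0.915, -0.402], [-1.0, 0.0, -0.0]]
force: [0.4, -0.7, 0.1]
finger_gap: 0.003
```

>>> move_arm(
  commands=[
    {"xyz": [0, 0, 0], "delta_rot": [0, 0, 0]},
    {"xyz": [0, 0, 0], "delta_rot": [0, 0, 0]},
    {"xyz": [0, 0, 0], "delta_rot": [0, 0, 0]},
  ],
)

```text
time_s: 2.85
ee_pos: [0.5277, -0.0843, 0.4797]
tool_rot: [[-0.0, 0.402, -0.916], [-0.0, -0.916, -0.402], [-1.0, 0.0, 0.001]]
force: [0.6, -0.5, 0.8]
finger_gap: 0.001
```

```bash
python3 - <<'E'
from h import *
s=bot.sense();print(s["ee_pos"],s["finger_gap"],s["joint_positions"],s["qd"],s["force"])
f=bot.grab_frame("wrist");cv2.imwrite("pics/w1.png",f)
for l,z in(("mouth",.2),("pin",.193),("plate_top",.207),("window",.207),("notch",.202)):
    for q in bot.mark_of(l,"wrist")[:3]: print(l,round(q["p"],2),np.round(q["point"],1),atz("wrist",q["point"],z,s).round(4))
E
```

```text
[ 0.52774285 -0.08426309  0.47968696] 0.0011812076351703656 [-1.72834153e+01  1.79538860e+01  7.78523639e+01 -2.74337574e-02
  8.42089727e+01  4.90441129e+01] [-1.08907451 -0.52014311  0.20984663  0.06266275 -0.01118085  0.14168411] [ 0.57774524 -0.52434374  0.7874312 ]
mouth 0.82 [277.9 207.3] [ 0.5286 -0.0812  0.2   ]
pin 0.79 [233.5 230.7] [ 0.4922 -0.0549  0.193 ]
plate_top 0.93 [276.3 205.1] [ 0.5316 -0.0786  0.207 ]
notch 0.79 [329.4 230.8] [ 0.5277 -0.1286  0.202 ]
```

View pics/w1.png

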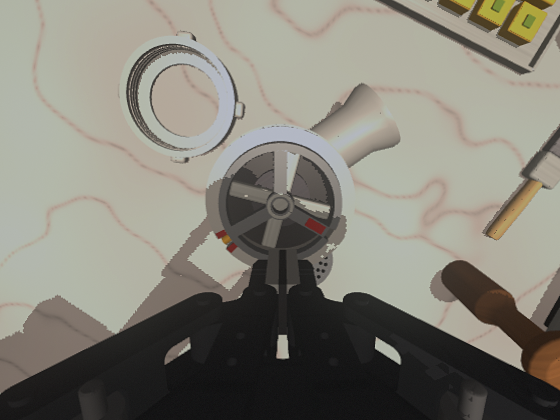

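```bash
cat > ov.py <<'E'
from h import *
def overlay(img,s,c,th_n,th_p,out,top=.207,fx=5,box=(195,110,365,280)):
    big=cv2.resize(img[box[1]:box[3],box[0]:box[2]],None,fx=fx,fy=fx,interpolation=cv2.INTER_CUBIC)
    P=lambda r,t,z:tuple(int(v) for v in ((proj("wrist",[c[0]+r*np.cos(t),c[1]+r*np.sin(t),z],s)-np.array(box[:2])+.5)*fx))
    T=np.linspace(0,2*np.pi,100)
    for r,z,col in((.0615,.2,(0,255,0)),(.0505,.2,(0,255,0)),(.0495,top,(255,0,0)),(.011,top,(255,0,0))):
        cv2.polylines(big,[np.array([P(r,t,z) for t in T])],True,col,1)
    for k in range(3):
        t=np.radians(th_n+120*k);cv2.line(big,P(.011,t,top),P(.0495,t,top),(255,255,0) if k==0 else (255,0,0),1)
    t=np.radians(th_p);cv2.line(big,P(.045,t,.193),P(.0615,t,.193),(255,0,255),1)
    if big.shape[0]>600: big=cv2.resize(big,None,fx=600/big.shape[0],fy=600/big.shape[0],interpolation=cv2.INTER_AREA)
    cv2.imwrite(out,big)
E
python3 - <<'E'
from ov import *
s=bot.sense();f=cv2.imread("pics/w1.png")
overlay(f,s,(.530,-.081),-92,149,"pics/o1.png")
E
```

```text
(no output)
```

View pics/o1.png

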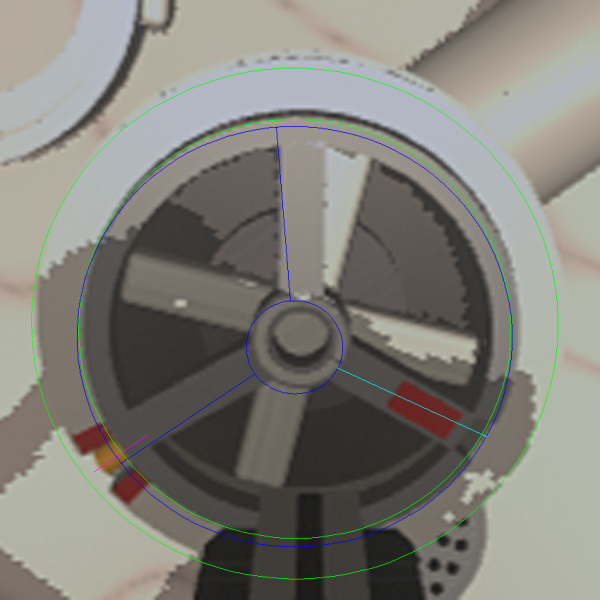

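```bash
python3 - <<'E'
from ov import *
s=bot.sense();f=cv2.imread("pics/w1.png")
overlay(f,s,(.5328,-.0815),-96.5,147.5,"pics/o2.png")
E
```

```text
(no output)
```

View pics/o2.png

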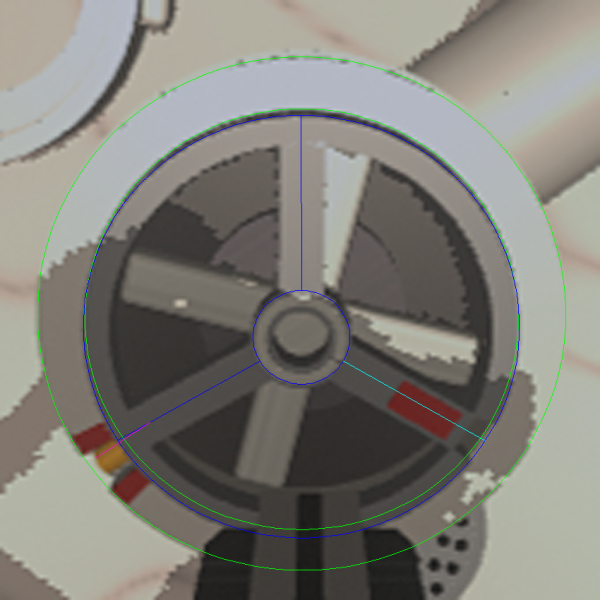

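Centre fits well at (0.5325, −0.0813), with the notch at about −98° and the pin at about 152°. I'll enter the window counterclockwise of the painted spoke (322°), with the tool yawed so that the fingertip's flat ends up parallel to the spoke's final direction.

>>> move_arm(
  commands=[
    {"xyz": [5, -3, 0], "delta_rot": [0, 0, -0.13]},
    {"xyz": [10, -6, -10], "delta_rot": [0, 0, -0.26]},
    {"xyz": [15, -9, -25], "delta_rot": [0, 0, -0.39]},
    {"xyz": [20, -12, -40], "delta_rot": [0, 0, -0.52]},
    {"xyz": [26, -14, -55], "delta_rot": [0, 0, -0.65]},
    {"xyz": [26, -14, -70], "delta_rot": [0, 0, -0.78]},
    {"xyz": [26, -14, -80], "delta_rot": [0, 0, -0.9]},
    {"xyz": [26, -14, -80], "delta_rot": [0, 0, -0.9]},
    {"xyz": [26, -14, -80], "delta_rot": [0, 0, -0.9]},
  ],
)

```text
time_s: 4.05
ee_pos: [0.5541, -0.098, 0.4001]
tool_rot: [[0.0, -0.465, -0.885], [-0.0, -0.885, 0.465], [-1.0, 0.0, -0.0]]
force: [-0.3, 0.4, 0.4]
finger_gap: -0.001
```

```bash
python3 - <<'E'
from ov import *
s=bot.sense();print(s["ee_pos"],s["force"])
f=bot.grab_frame("wrist")
overlay(f,s,(.5325,-.0813),-98,152,"pics/o3.png",fx=1.4,box=(0,0,560,420))
f=bot.grab_frame("scene")[150:290,190:370];cv2.imwrite("pics/s3.png",cv2.resize(f,None,fx=4,fy=4,interpolation=cv2.INTER_CUBIC))
E
```

```text
[ 0.5541163  -0.09797817  0.40007869] [-0.26247227  0.35852695  0.3792083 ]
```

View pics/o3.png

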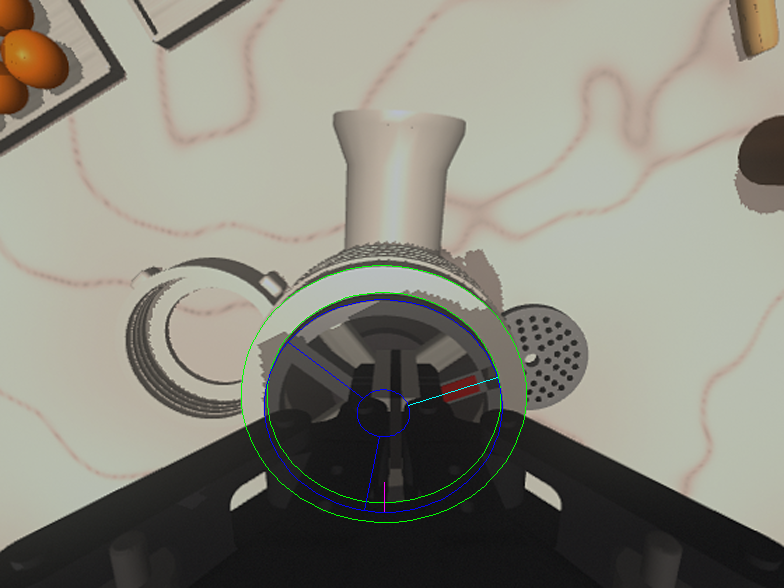

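View pics/s3.png

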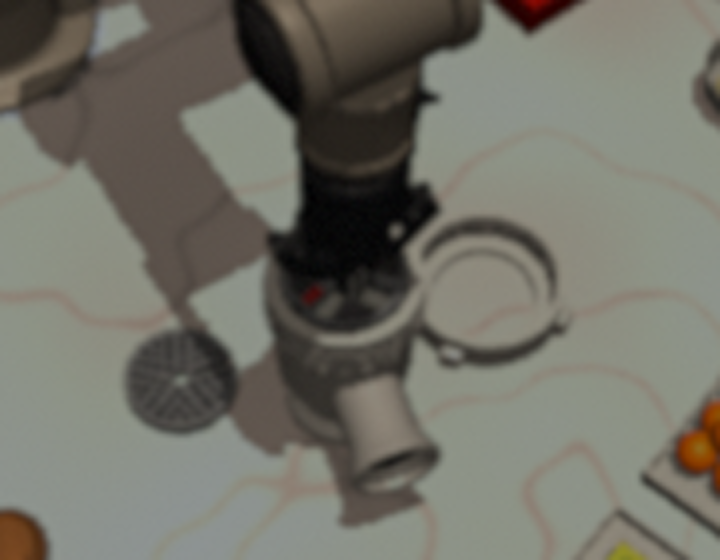

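```bash
python3 - <<'E'
from h import *
s=bot.sense();R=s["tool_rot"];p=s["ee_pos"]
for z in(-.011,-.005,0,.011):
  for x in(.155,.165,.173,.18): print(z,x,[proj("wrist",p+R@np.array([x,y,z]),s).round(1).tolist() for y in(-.0145,-.007,.007,.0145)])
f=bot.grab_frame("wrist")[230:330,200:360];cv2.imwrite("pics/f.png",cv2.resize(cv2.convertScaleAbs(f,alpha=2.5,beta=10),None,fx=5,fy=5))
E
```

```text
-0.011 0.155 [[247.9, 263.6], [265.1, 263.6], [297.3, 263.5], [314.5, 263.5]]
-0.011 0.165 [[250.2, 254.3], [266.3, 254.3], [296.3, 254.3], [312.4, 254.3]]
-0.011 0.173 [[251.8, 247.7], [267.1, 247.7], [295.6, 247.7], [310.9, 247.7]]
-0.011 0.18 [[253.1, 242.5], [267.7, 242.5], [295.0, 242.5], [309.7, 242.4]]
-0.005 0.155 [[248.3, 276.1], [265.3, 276.1], [297.1, 276.0], [314.1, 276.0]]
-0.005 0.165 [[250.5, 266.1], [266.5, 266.1], [296.1, 266.0], [312.1, 266.0]]
-0.005 0.173 [[252.1, 259.0], [267.2, 259.0], [295.5, 259.0], [310.6, 258.9]]
-0.005 0.18 [[253.4, 253.3], [267.9, 253.3], [294.9, 253.3], [309.4, 253.3]]
0 0.155 [[248.7, 286.3], [265.5, 286.3], [297.0, 286.2], [313.9, 286.2]]
0 0.165 [[250.8, 275.7], [266.6, 275.7], [296.0, 275.7], [311.8, 275.7]]
0 0.173 [[252.4, 268.2], [267.4, 268.2], [295.4, 268.2], [310.3, 268.2]]
0 0.18 [[253.6, 262.2], [268.0, 262.2], [294.8, 262.2], [309.2, 262.2]]
0.011 0.155 [[249.4, 308.1], [265.9, 308.0], [296.7, 308.0], [313.2, 308.0]]
0.011 0.165 [[251.5, 296.3], [266.9, 296.3], [295.8, 296.3], [311.3, 296.3]]
0.011 0.173 [[253.0, 287.9], [267.7, 287.9], [295.1, 287.9], [309.9, 287.9]]
0.011 0.18 [[254.2, 281.2], [268.3, 281.2], [294.6, 281.2], [308.7, 281.2]]
```

View pics/f.png

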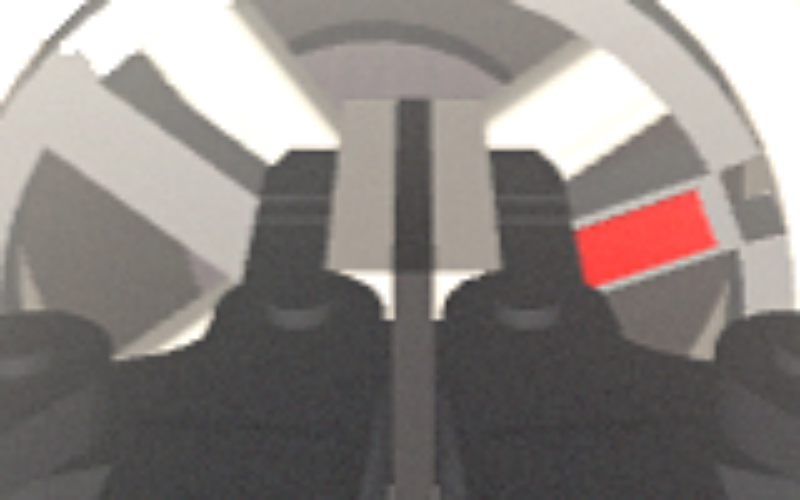

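```bash
python3 - <<'E'
from h import *
s=bot.sense();print(s["joint_positions"].round(1),s["ee_pos"].round(4),np.degrees(np.arctan2(s["tool_rot"][1,2],s["tool_rot"][0,2])))
c=np.array([.5325,-.0813])
for th in (262,255,248,241,234,227,220,213,206,199,192,185,178,171,164,157,152):
    a=np.radians(th);u=np.array([np.cos(a),np.sin(a)]);v=np.array([-u[1],u[0]])
    p=c+.016*u+.0195*v
    print(th,((p-s["ee_pos"][:2])*1000).round(1))
a=np.radians(322);print(((c+.027*np.array([np.cos(a),np.sin(a)])-s["ee_pos"][:2])*1000))
E
```

```text
[-17.8  23.7  81.7  -0.   74.5 100. ] [ 0.5542 -0.0978  0.4006] 152.23793900085644
262 [-4.6 -2.1]
255 [-7. -4.]
248 [-9.6 -5.6]
241 [-12.4  -6.9]
234 [-15.3  -7.9]
227 [-18.3  -8.5]
220 [-21.4  -8.7]
213 [-24.5  -8.6]
206 [-27.5  -8. ]
199 [-30.5  -7.1]
192 [-33.3  -5.9]
185 [-35.9  -4.3]
178 [-38.4  -2.4]
171 [-40.5  -0.3]
164 [-42.4   2.2]
157 [-44.    4.8]
152 [-45.    6.8]
[-0.41242558 -0.12326457]
```

>>> move_arm(
  commands=[
    {"xyz": [0, 0, 0], "delta_rot": [0, 0, 0.14]},
    {"xyz": [0, 0, 0], "delta_rot": [0, 0, 0.28]},
    {"xyz": [0, 0, 0], "delta_rot": [0, 0, 0.42]},
    {"xyz": [0, 0, 0], "delta_rot": [0, 0, 0.56]},
    {"xyz": [0, 0, 0], "delta_rot": [0, 0, 0.7]},
    {"xyz": [0, 0, 0], "delta_rot": [0, 0, 0.84]},
    {"xyz": [0, 0, 0], "delta_rot": [0, 0, 0.98]},
    {"xyz": [0, 0, 0], "delta_rot": [0, 0, 1.12]},
    {"xyz": [0, 0, 0], "delta_rot": [0, 0, 1.26]},
    {"xyz": [0, 0, 0], "delta_rot": [0, 0, 1.4]},
    {"xyz": [0, 0, 0], "delta_rot": [0, 0, 1.54]},
    {"xyz": [0, 0, 0], "delta_rot": [0, 0, 1.68]},
  ],
)

```text
time_s: 5.4
ee_pos: [0.5541, -0.0977, 0.4004]
tool_rot: [[0.001, 0.932, -0.361], [-0.0, -0.361, -0.932], [-1.0, 0.001, -0.0]]
force: [0.0, 0.2, 1.2]
finger_gap: -0.002
```

>>> move_arm(
  commands=[
    {"xyz": [0, 0, 0], "delta_rot": [0, 0, 0.14]},
    {"xyz": [0, 0, 0], "delta_rot": [0, 0, 0.24]},
    {"xyz": [0, 0, 0], "delta_rot": [0, 0, 0.24]},
    {"xyz": [0, 0, 0], "delta_rot": [0, 0, 0.24]},
  ],
)

```text
time_s: 5.8
ee_pos: [0.5541, -0.0977, 0.4001]
tool_rot: [[0.001, 0.99, -0.139], [-0.0, -0.139, -0.99], [-1.0, 0.001, 0.0]]
force: [0.3, -0.8, 0.2]
finger_gap: 0.001
```

```bash
python3 - <<'E'
from ov import *
s=bot.sense();print(s["ee_pos"],s["force"],s["joint_positions"].round(1),np.degrees(np.arctan2(s["tool_rot"][1,2],s["tool_rot"][0,2])))
f=bot.grab_frame("wrist")
overlay(cv2.convertScaleAbs(f,alpha=1.8,beta=10),s,(.5325,-.0813),-98,152,"pics/o4.png",fx=3,box=(170,150,400,340))
E
```

```text
[ 0.55412115 -0.09769255  0.4001298 ] [ 0.25536704 -0.77224076  0.20503121] [-17.8  23.8  81.7   0.   74.5  -9.8] -97.97017321586523
```

View pics/o4.png

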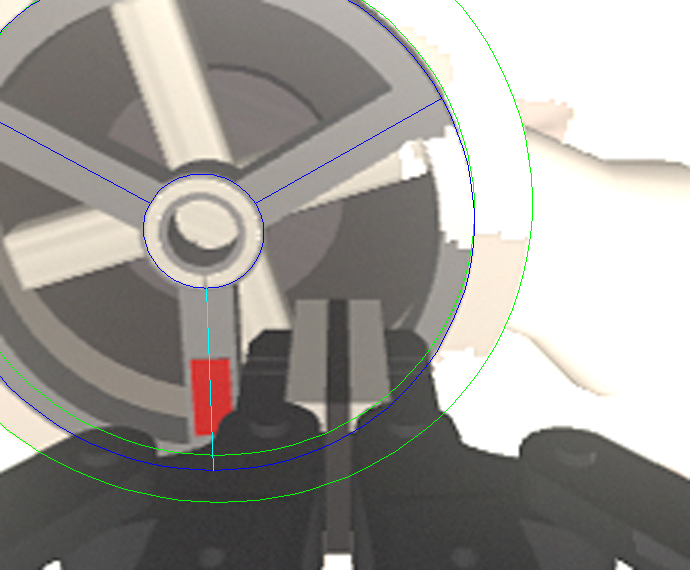

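The model overlay agrees, so I'll descend into the window.

>>> move_arm(
  commands=[
    {"xyz": [0, 0, -8], "delta_rot": [0, 0, 0]},
    {"xyz": [0, 0, -16], "delta_rot": [0, 0, 0]},
    {"xyz": [0, 0, -21], "delta_rot": [0, 0, 0]},
    {"xyz": [0, 0, -26], "delta_rot": [0, 0, 0]},
    {"xyz": [0, 0, -29], "delta_rot": [0, 0, 0]},
    {"xyz": [0, 0, -31], "delta_rot": [0, 0, 0]},
    {"xyz": [0, 0, -31], "delta_rot": [0, 0, 0]},
  ],
)

```text
time_s: 6.55
ee_pos: [0.5541, -0.0977, 0.3685]
tool_rot: [[-0.0, 0.991, -0.137], [0.0, -0.137, -0.991], [-1.0, -0.0, -0.0]]
force: [-0.4, 0.2, -0.1]
finger_gap: -0.004
```

>>> move_arm(
  commands=[
    {"xyz": [-2.3, -1, 0], "delta_rot": [0, 0, 0]},
    {"xyz": [-4.6, -2.1, 0], "delta_rot": [0, 0, 0]},
    {"xyz": [-7, -4, 0], "delta_rot": [0, 0, -0.122]},
    {"xyz": [-9.6, -5.6, 0], "delta_rot": [0, 0, -0.244]},
    {"xyz": [-12.4, -6.9, 0], "delta_rot": [0, 0, -0.367]},
    {"xyz": [-15.3, -7.9, 0], "delta_rot": [0, 0, -0.489]},
    {"xyz": [-18.3, -8.5, 0], "delta_rot": [0, 0, -0.611]},
  ],
)

```text
time_s: 7.25
ee_pos: [0.5359, -0.1067, 0.3692]
tool_rot: [[0.002, 0.729, -0.684], [-0.001, -0.684, -0.729], [-1.0, 0.002, -0.0]]
force: [1.7, -1.8, 0.2]
finger_gap: 0.0
```

>>> move_arm(
  commands=[
    {"xyz": [-3.1, -0.2, 0], "delta_rot": [0, 0, -0.122]},
    {"xyz": [-6.2, -0.1, 0], "delta_rot": [0, 0, -0.244]},
    {"xyz": [-9.2, 0.5, 0], "delta_rot": [0, 0, -0.367]},
    {"xyz": [-12.2, 1.4, 0], "delta_rot": [0, 0, -0.489]},
    {"xyz": [-15, 2.6, 0], "delta_rot": [0, 0, -0.611]},
    {"xyz": [-17.6, 4.2, 0], "delta_rot": [0, 0, -0.733]},
    {"xyz": [-20.1, 6.1, 0], "delta_rot": [0, 0, -0.855]},
    {"xyz": [-22.2, 8.2, 0], "delta_rot": [0, 0, -0.977]},
    {"xyz": [-24.1, 10.7, 0], "delta_rot": [0, 0, -1.1]},
    {"xyz": [-24.1, 10.7, 0], "delta_rot": [0, 0, -1.1]},
  ],
)

```text
time_s: 8.25
ee_pos: [0.5112, -0.0956, 0.369]
tool_rot: [[-0.0, -0.275, -0.962], [-0.0, -0.962, 0.275], [-1.0, 0.001, 0.0]]
force: [-0.5, -1.5, 0.8]
finger_gap: -0.001
```

```bash
python3 - <<'E'
from ov import *
s=bot.sense();print(s["ee_pos"],s["force"],np.degrees(np.arctan2(s["tool_rot"][1,2],s["tool_rot"][0,2])))
f=bot.grab_frame("wrist")
overlay(cv2.convertScaleAbs(f,alpha=1.8,beta=10),s,(.5325,-.0813),164,152,"pics/o5.png",fx=2,box=(120,150,420,420))
E
```

```text
[ 0.51123395 -0.09558036  0.36903069] [-0.5491575  -1.50275157  0.75542793] 164.05123805014964
```

View pics/o5.png

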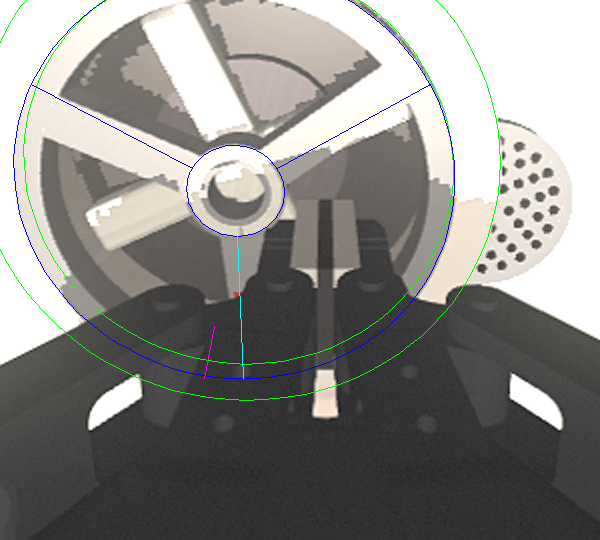

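>>> move_arm(
  commands=[
    {"xyz": [-0.8, -2.9, 0], "delta_rot": [0, 0, 0]},
    {"xyz": [-0.8, -2.9, 10], "delta_rot": [0, 0, 0]},
    {"xyz": [-0.8, -2.9, 25], "delta_rot": [0, 0, 0]},
    {"xyz": [-0.8, -2.9, 50], "delta_rot": [0, 0, 0]},
    {"xyz": [-15, 10, 80], "delta_rot": [0, 0, 0]},
    {"xyz": [-36, 31, 111], "delta_rot": [0, 0, 0]},
    {"xyz": [-36, 31, 111], "delta_rot": [0, 0, 0]},
    {"xyz": [-36, 31, 111], "delta_rot": [0, 0, 0]},
  ],
)

```text
time_s: 9.1
ee_pos: [0.4756, -0.0642, 0.4809]
tool_rot: [[0.003, -0.272, -0.962], [-0.001, -0.962, 0.272], [-1.0, 0.0, -0.003]]
force: [0.0, 0.9, -0.7]
finger_gap: 0.003
```

```bash
python3 - <<'E'
from ov import *
s=bot.sense();print(s["ee_pos"],s["force"],np.degrees(np.arctan2(s["tool_rot"][1,2],s["tool_rot"][0,2])))
f=bot.grab_frame("wrist");cv2.imwrite("pics/w6.png",f)
for l,z in(("mouth",.2),("pin",.193),("plate_top",.207),("notch",.202)):
    for q in bot.mark_of(l,"wrist")[:1]: print(l,round(q["p"],2),np.round(q["point"],1),atz("wrist",q["point"],z,s).round(4))
overlay(cv2.convertScaleAbs(f,alpha=1.4,beta=10),s,(.5325,-.0813),162,152,"pics/o6.png",fx=4,box=(195,60,375,240))
E
```

```text
[ 0.47555507 -0.06422156  0.48092494] [ 0.00230969  0.87516599 -0.74164593] 164.2104234884286
mouth 0.6 [280.3 139.8] [ 0.5316 -0.0792  0.2   ]
pin 0.96 [265.7 194.2] [ 0.4916 -0.055   0.193 ]
plate_top 0.85 [282.  136.2] [ 0.5341 -0.0813  0.207 ]
notch 0.89 [288.2 198.6] [ 0.4848 -0.0726  0.202 ]
```

View pics/o6.png

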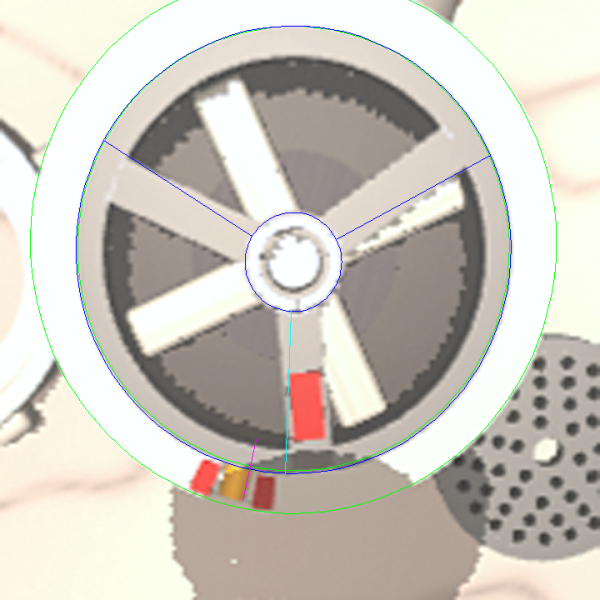

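```bash
cat > seg.py <<'E'
from h import *
c=np.array([.5325,-.0813])
def seg(fn,s,tops):
    f=cv2.imread(fn);h=cv2.cvtColor(f,cv2.COLOR_BGR2HSV)
    red=((h[...,0]<8)|(h[...,0]>172))&(h[...,1]>120)&(h[...,2]>60)
    org=(h[...,0]>9)&(h[...,0]<28)&(h[...,1]>110)&(h[...,2]>60)
    for nm,m in(("red",red),("org",org)):
        n,l,st,ce=cv2.connectedComponentsWithStats(m.astype(np.uint8),connectivity=8)
        for i in range(1,n):
            if st[i,4]<8: continue
            for z in (tops if nm=="red" else (.1965,.193)):
                p=atz("wrist",ce[i],z,s)[:2]-c
                if np.hypot(*p)<.075: print(nm,st[i,4],ce[i].round(1),"z",z,"r",round(np.hypot(*p)*1000,1),"ang",round(np.degrees(np.arctan2(p[1],p[0])),1))
E
python3 - <<'E'
from seg import *
s={"ee_pos":np.array([.52774,-.08426,.47969]),"tool_rot":None}
a=np.array([[0,.402,-.916],[0,-.916,-.402],[-1,0,0]]);s["tool_rot"]=a
print("w1");seg("pics/w1.png",s,(.2,.207))
print("w6");seg("pics/w6.png",bot.sense(),(.2,.207))
E
```

```text
w1
red 169 [314.7 225.7] z 0.2 r 34.3 ang -99.5
red 169 [314.7 225.7] z 0.207 r 32.4 ang -96.8
red 53 [220.9 233.5] z 0.2 r 56.6 ang 140.6
red 53 [220.9 233.5] z 0.207 r 54.2 ang 138.9
red 48 [231.5 247. ] z 0.2 r 56.6 ang 155.7
red 48 [231.5 247. ] z 0.207 r 53.8 ang 154.3
org 58 [225.9 238.9] z 0.1965 r 56.9 ang 147.7
org 58 [225.9 238.9] z 0.193 r 58.2 ang 148.4
w6
red 183 [286.5 181.4] z 0.2 r 34.9 ang 170.4
red 183 [286.5 181.4] z 0.207 r 33.6 ang 170.4
red 57 [256. 203.] z 0.2 r 56.6 ang 142.2
red 57 [256. 203.] z 0.207 r 54.7 ang 142.1
red 53 [273.6 207.5] z 0.2 r 56.8 ang 157.3
red 53 [273.6 207.5] z 0.207 r 54.9 ang 157.3
org 71 [265.  204.5] z 0.1965 r 56.5 ang 149.8
org 71 [265.  204.5] z 0.193 r 57.5 ang 149.8
```

Pin and notch are 20.6° apart in the same view (170.4° against 149.8°). The plate trailed the finger's nominal angle by 6.4°, so I'll re-enter and push to a nominal 143.5°.

>>> move_arm(
  commands=[
    {"xyz": [20, -20, -20], "delta_rot": [0, 0, 0]},
    {"xyz": [35, -34, -55], "delta_rot": [0, 0, 0]},
    {"xyz": [35, -34, -75], "delta_rot": [0, 0, 0]},
    {"xyz": [35, -34, -85], "delta_rot": [0, 0, 0]},
    {"xyz": [35, -34, -95], "delta_rot": [0, 0, 0]},
    {"xyz": [35, -34, -105], "delta_rot": [0, 0, 0]},
    {"xyz": [35, -34, -111], "delta_rot": [0, 0, 0]},
    {"xyz": [35, -34, -111], "delta_rot": [0, 0, 0]},
  ],
)

```text
time_s: 10.15
ee_pos: [0.5106, -0.0983, 0.3684]
tool_rot: [[-0.001, -0.273, -0.962], [0.0, -0.962, 0.273], [-1.0, 0.0, 0.001]]
force: [-0.8, -0.3, -0.1]
finger_gap: -0.0
```

```bash
python3 - <<'E'
from h import *
s=bot.sense();print(s["joint_positions"].round(1),s["ee_pos"].round(4),np.degrees(np.arctan2(s["tool_rot"][1,2],s["tool_rot"][0,2])))
c=np.array([.5325,-.0813])
q=np.array([.5118-.001,-.0956-.003])
for th in (164,160,156,152,148,145,143.5):
    a=np.radians(th);u=np.array([np.cos(a),np.sin(a)]);v=np.array([-u[1],u[0]])
    p=c+.016*u+.0195*v
    print(th,((p-q)*1000).round(1),np.radians(th-164).round(3))
E
```

```text
[-19.3  20.9  91.4  -0.   67.7  86.5] [ 0.5106 -0.0983  0.3684] 164.13261677824687
164 [0.9 3. ] 0.0
160 [-0.   4.4] -0.07
156 [-0.8  6. ] -0.14
152 [-1.6  7.6] -0.209
148 [-2.2  9.2] -0.279
145 [-2.6 10.5] -0.332
143.5 [-2.8 11.1] -0.358
```

>>> move_arm(
  commands=[
    {"xyz": [0.9, 3, 0], "delta_rot": [0, 0, 0]},
    {"xyz": [0, 4.4, 0], "delta_rot": [0, 0, -0.07]},
    {"xyz": [-0.8, 6, 0], "delta_rot": [0, 0, -0.14]},
    {"xyz": [-1.6, 7.6, 0], "delta_rot": [0, 0, -0.209]},
    {"xyz": [-2.2, 9.2, 0], "delta_rot": [0, 0, -0.279]},
    {"xyz": [-2.6, 10.5, 0], "delta_rot": [0, 0, -0.332]},
    {"xyz": [-2.8, 11.1, 0], "delta_rot": [0, 0, -0.358]},
    {"xyz": [-2.8, 11.1, 0], "delta_rot": [0, 0, -0.358]},
    {"xyz": [-2.8, 11.1, 0], "delta_rot": [0, 0, -0.358]},
  ],
)

```text
time_s: 11.05
ee_pos: [0.5079, -0.0874, 0.3691]
tool_rot: [[0.0, -0.592, -0.806], [-0.0, -0.806, 0.592], [-1.0, 0.0, -0.001]]
force: [-1.6, -0.2, 1.8]
finger_gap: 0.005
```

>>> move_arm(
  commands=[
    {"xyz": [-1.8, -2.4, 0], "delta_rot": [0, 0, 0]},
    {"xyz": [-1.8, -2.4, 10], "delta_rot": [0, 0, 0]},
    {"xyz": [-1.8, -2.4, 25], "delta_rot": [0, 0, 0]},
    {"xyz": [-1.8, -2.4, 50], "delta_rot": [0, 0, 0.1]},
    {"xyz": [-15, 10, 80], "delta_rot": [0, 0, 0.2]},
    {"xyz": [-30, 23, 111], "delta_rot": [0, 0, 0.36]},
    {"xyz": [-30, 23, 111], "delta_rot": [0, 0, 0.36]},
    {"xyz": [-30, 23, 111], "delta_rot": [0, 0, 0.36]},
  ],
)

```text
time_s: 11.85
ee_pos: [0.4777, -0.0641, 0.4809]
tool_rot: [[0.003, -0.272, -0.962], [-0.001, -0.962, 0.272], [-1.0, -0.0, -0.003]]
force: [0.6, 0.1, -0.7]
finger_gap: -0.003
```

```bash
python3 - <<'E'
from ov import *
from seg import seg
s=bot.sense();print(s["ee_pos"],s["force"],np.degrees(np.arctan2(s["tool_rot"][1,2],s["tool_rot"][0,2])))
f=bot.grab_frame("wrist");cv2.imwrite("pics/w7.png",f);seg("pics/w7.png",s,(.2,.207))
overlay(cv2.convertScaleAbs(f,alpha=1.4,beta=10),s,(.5325,-.0813),150,150,"pics/o7.png",fx=4,box=(195,60,375,240))
E
```

```text
[ 0.4777278  -0.06414984  0.48085594] [ 0.56648159  0.05255666 -0.71778121] 164.19979131568488
red 185 [271.8 182.4] z 0.2 r 34.5 ang 148.3
red 185 [271.8 182.4] z 0.207 r 33.2 ang 148.1
red 54 [256.8 205.2] z 0.2 r 56.7 ang 141.3
red 54 [256.8 205.2] z 0.207 r 54.8 ang 141.1
red 52 [274.5 209.6] z 0.2 r 56.5 ang 156.7
red 52 [274.5 209.6] z 0.207 r 54.6 ang 156.6
org 119 [266.7 203.5] z 0.1965 r 53.6 ang 149.0
org 119 [266.7 203.5] z 0.193 r 54.5 ang 149.1
```

View pics/o7.png

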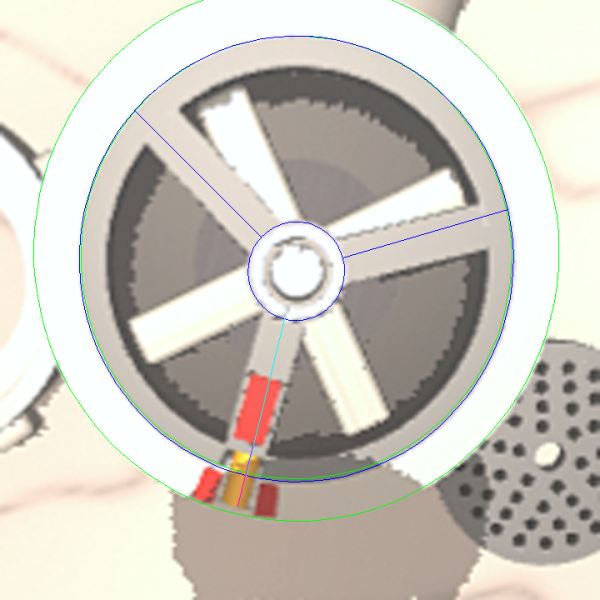

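The brass pin shows through the notch, with less than 1° of error. Next I'll press on the hub.

>>> move_arm(
  commands=[
    {"xyz": [20, -6, -20], "delta_rot": [0, 0, 0]},
    {"xyz": [45, -14, -45], "delta_rot": [0, 0, 0]},
    {"xyz": [55, -17, -70], "delta_rot": [0, 0, 0]},
    {"xyz": [55, -17, -85], "delta_rot": [0, 0, 0]},
    {"xyz": [55, -17, -95], "delta_rot": [0, 0, 0]},
    {"xyz": [55, -17, -95], "delta_rot": [0, 0, 0]},
  ],
)

```text
time_s: 12.5
ee_pos: [0.5327, -0.0816, 0.3825]
tool_rot: [[-0.004, -0.273, -0.962], [0.001, -0.962, 0.273], [-1.0, 0.0, 0.004]]
force: [0.1, 0.7, 0.9]
finger_gap: 0.001
```

>>> move_arm(
  commands=[
    {"xyz": [0, 0, -2], "delta_rot": [0, 0, 0]},
    {"xyz": [0, 0, -4], "delta_rot": [0, 0, 0]},
    {"xyz": [0, 0, -6], "delta_rot": [0, 0, 0]},
    {"xyz": [0, 0, -7], "delta_rot": [0, 0, 0]},
    {"xyz": [0, 0, -8], "delta_rot": [0, 0, 0]},
    {"xyz": [0, 0, -9], "delta_rot": [0, 0, 0]},
    {"xyz": [0, 0, -9], "delta_rot": [0, 0, 0]},
  ],
)

```text
time_s: 13.2
ee_pos: [0.5329, -0.0814, 0.3767]
tool_rot: [[0.002, -0.272, -0.962], [-0.001, -0.962, 0.272], [-1.0, 0.0, -0.002]]
force: [-1.4, -0.8, 4.3]
finger_gap: -0.003
```

>>> move_arm(
  commands=[
    {"xyz": [0, 0, -1], "delta_rot": [0, 0, 0]},
    {"xyz": [0, 0, -2], "delta_rot": [0, 0, 0]},
    {"xyz": [0, 0, -3], "delta_rot": [0, 0, 0]},
    {"xyz": [0, 0, -3], "delta_rot": [0, 0, 0]},
  ],
)

```text
time_s: 13.6
ee_pos: [0.533, -0.0814, 0.3735]
tool_rot: [[0.002, -0.272, -0.962], [-0.001, -0.962, 0.272], [-1.0, 0.0, -0.002]]
force: [-0.9, 0.7, 4.3]
finger_gap: -0.001
```

>>> move_arm(
  commands=[
    {"xyz": [0, 0, -0.5], "delta_rot": [0, 0, 0]},
    {"xyz": [0, 0, -1], "delta_rot": [0, 0, 0]},
    {"xyz": [0, 0, -1], "delta_rot": [0, 0, 0]},
  ],
)

```text
time_s: 13.9
ee_pos: [0.5329, -0.0813, 0.3734]
tool_rot: [[0.002, -0.272, -0.962], [-0.001, -0.962, 0.272], [-1.0, 0.0, -0.002]]
force: [-2.6, 1.3, 11.3]
finger_gap: 0.005
```

Force rose to 11 N with no further travel, so it has bottomed out at TCP 0.3734 (flush is about 0.373). One more firm press to be sure.

>>> move_arm(
  commands=[
    {"xyz": [0, 0, -1], "delta_rot": [0, 0, 0]},
    {"xyz": [0, 0, -2], "delta_rot": [0, 0, 0]},
    {"xyz": [0, 0, -2], "delta_rot": [0, 0, 0]},
  ],
)

```text
time_s: 14.2
ee_pos: [0.5327, -0.0813, 0.3733]
tool_rot: [[0.004, -0.272, -0.962], [-0.001, -0.962, 0.272], [-1.0, 0.0, -0.004]]
force: [-7.8, 0.7, 23.1]
finger_gap: -0.001
```

>>> move_arm(
  commands=[
    {"xyz": [0, 0, 5], "delta_rot": [0, 0, 0]},
    {"xyz": [0, 0, 15], "delta_rot": [0, 0, 0]},
    {"xyz": [0, 0, 40], "delta_rot": [0, 0, 0]},
    {"xyz": [-20, 6, 70], "delta_rot": [0, 0, 0]},
    {"xyz": [-55, 17, 111], "delta_rot": [0, 0, 0]},
    {"xyz": [-55, 17, 111], "delta_rot": [0, 0, 0]},
    {"xyz": [-55, 17, 111], "delta_rot": [0, 0, 0]},
  ],
)

```text
time_s: 14.9
ee_pos: [0.4775, -0.0641, 0.4821]
tool_rot: [[0.003, -0.271, -0.962], [-0.001, -0.962, 0.271], [-1.0, 0.0, -0.003]]
force: [0.3, 0.4, -0.9]
finger_gap: -0.003
```

```bash
python3 - <<'E'
from ov import *
from seg import seg
s=bot.sense();print(s["ee_pos"],s["force"])
f=bot.grab_frame("wrist");cv2.imwrite("pics/w8.png",f);seg("pics/w8.png",s,(.2,))
overlay(cv2.convertScaleAbs(f,alpha=1.4,beta=10),s,(.5325,-.0813),149,149,"pics/o8.png",top=.2,fx=4,box=(195,60,375,240))
E
```

```text
[ 0.4774571  -0.06413344  0.48212531] [ 0.32251289  0.41567933 -0.85462352]
red 171 [271.9 180.4] z 0.2 r 33.2 ang 148.0
red 54 [256.9 204.4] z 0.2 r 56.6 ang 141.4
red 50 [274.5 209.3] z 0.2 r 56.8 ang 156.8
org 131 [266.9 202.3] z 0.1965 r 53.0 ang 149.1
org 131 [266.9 202.3] z 0.193 r 53.9 ang 149.1
```

View pics/o8.png

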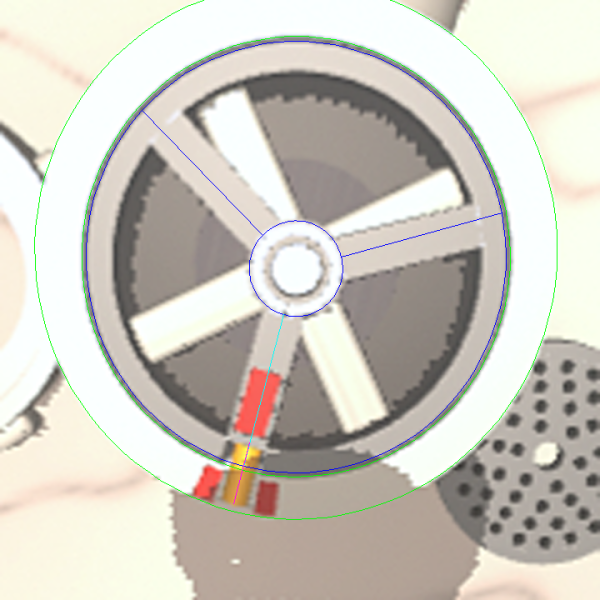

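The plate is flush: its outline fits the z = 0.200 overlay, and the red dab's radius at that height matches its radius when the plate was high. The notch is on the pin and the arm is clear.

```bash
python3 -c "
from workcell import bot
print(bot.sense()['time_s'],bot.hand_in())"
```

```text
the job is handed in; nothing more can be done
14.95 None
```

The plate is keyed on the pin and pressed home, and I handed the job in at about 15 s; the hand-in gave no verdict. I turned it about 114° clockwise in two fingertip pushes on the painted spoke, then pressed on the hub with the shut fingertips.

**Last checks:**
- **Depth:** the press bottomed out at TCP height 0.3733 m, where flush is about 0.373 m. The force rose from 4 N to 23 N with no more travel. In the last picture the plate's outline matches the head-rim height.
- **Alignment:** in the last picture the painted spoke was at 148.0° and the pin at 149.1°, which is about 1 mm at the notch. The brass shows through the notch.
- **Clear of contact:** the arm ended about 110 mm above the head, and the force reading was close to zero.

**Disagreements:** estimates of the pin's absolute angle differed by about 2° between views, so I aligned by the notch-to-pin difference within one picture. After the first push the plate was also about 6° short of where I expected, and the second push corrected that.

I did not measure the loose things again at the end. The arm stayed above or inside the head throughout and met no unexpected force.

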